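Hold the strongbox lock open with its key

TASK

Swing the hinged cover on top of the steel strongbox open by its bar handle so that it stays standing open, then take the key out of the wooden tool block and push it fully home into the lock under the cover; the lock's discs are sticky, so rock the key left and right by up to some 30 degrees, pressing only lightly and never forcing it, until it drops in all the way. Then turn the key a quarter turn clockwise (seen from above) as far as it goes, against the lock's return spring, and finish while still holding the key turned, with the key still fully in. Leave the other loose things (gravers, jar, pebbles, brass blank) where they are.

Things in the scene. Friction and masses are not known exactly. Their poses are not given: they have to be found in the camera images.
- strongbox: Grey steel strongbox, 240 (x) x 260 (y) x 110 mm high, fixed. Origin: centre of its underside; z up. Its lock sits in the middle of its top, under a hinged steel cover. A jar (85 mm towards -x, 90 mm towards +y of the lock) and a pebble (90 mm towards +x, 100 mm towards +y) stand on its top.
- cover (a joint): Steel cover plate, 110 (box x) x 125 (box y) x 4 mm, underside 7 mm above the box top when shut. Hinge along the box's x at box y = -65 mm, free edge at box y = +60 mm. 0 = shut and flat, positive = swung up and over towards the box's -y side, in rad; stop at 1.9; starts at 0 to 0.15. Stiff friction hinge (0.2 N m, plus up to 0.15 N m of weight): it stays at any angle it is left at.
- cover_handle (a point): Middle of the cover's bar handle: a dark round bar 10 mm thick, 70 mm long, parallel to the hinge (box x), carried at its two ends, its axis 37 mm above the cover's upper face; from the hinge axis 105 mm along the cover and 40 mm off it. The point moves and tilts with the cover; at 0 its axes are those of the box. The bar can turn between the fingers as the cover swings.
- cover_hinge (a point): Middle of the cover's hinge axis, on the strongbox (118 mm above the bench); x is the axis of the hinge, along the box's x; y towards the handle when shut; z up.
- lock_mouth (a point): Centre of the keyhole in the top face of the brass lock cylinder (43 mm across, 2 mm above the box top, 112 mm above the bench); axes of the box. The key goes straight down. The keyhole is a slot 17.8 mm along the box's x and 6.8 mm along y when the cylinder is at 0. Below it lie two sticky slotted discs (upper_disc, lower_disc); under them nothing stops the key but its collar meeting the face.
- upper_disc (a point): Middle of the top of the upper disc hidden in the lock, 13 mm below the face; its slot (18 x 7 mm) starts 0.38 to 0.55 rad clockwise of the keyhole. The key's tip lands on it (key origin about 25 mm above the mouth) until the key, pressed down lightly (4 to 10 N), is turned to within about 0.15 rad of the disc's angle; then it drops in. After that the disc turns with the key (0.03 N m).
- lower_disc (a point): Middle of the top of the lower disc, 23 mm below the face, just like the upper one, but its slot starts 0.38 to 0.55 rad anticlockwise of the keyhole; the key stops there with its origin about 15 mm above the mouth.
- cylinder (a joint): The brass lock cylinder turning about the vertical, driven by the key. 0 = keyhole along the box's x axis, positive = clockwise seen from above, in rad; stops at -0.8 and +1.571 (a quarter turn). A return spring of 0.1 N m per rad pulls it back towards 0 when the key is let go. The key has some 0.1 to 0.2 rad of play in it, so the key turns a little further than the cylinder.
- tool_block: Wooden block 180 (x) x 60 (y) x 45 mm high, fixed to the bench, with three equal slots 18 x 7 mm in its top at x = -55, 0, +55 mm, each long along the block's x axis. Origin: centre of its underside. The slots hold, in any order, the key and two gravers.
- key: Steel safe key, 84 mm long, 70 g, blade down in a slot of the block. Origin: centre of its collar's underside, on the block top; z up, x along the blade's width, y through its thickness. Blade 16 (x) x 5 (y) mm, reaching 38 mm below, tip rounded. Collar 22 x 12 x 6 mm. Flat bow to grip 36 (x) x 10 (y) mm, 6 to 36 mm up, then 26 mm wide up to 46 mm. Same both ways round. Home: origin at lock mouth.
- graver_a: Graver with a round wooden mushroom handle 24 mm across, standing in a slot of the block, 45 mm above the block top; origin at the block top. To be left.
- graver_b: A second graver like graver_a. To be left.
- jar: Small amber jar, 44 mm across, 55 mm high, on the strongbox; origin under its centre. To be left.
- pebble_a: Flat grey pebble, 32 mm across, 16 mm high, on the strongbox; origin under its centre. To be left.
- pebble_b: Flat grey pebble, 36 mm across, 18 mm high, on the bench near the robot; origin under its centre. To be left.
- blank: Round brass blank, 70 mm across, 6 mm thick, lying on the bench near the robot; origin under its centre. To be left.
Mind the look-alikes: they are no part of the job. Of the things shaped like the key, the steel one is meant.

How it is judged:
By the outcome, as a careful person would: the job done as asked, in the order asked, and still so for the second after the job is handed in, while the arm keeps its last pose, push and grip.
It also fails if it takes over 67 s, if anything falls off the work surface, if the arm or the gripper's body presses on something with over 40 N, if the wrist force passes 120 N, or if a joint passes its speed limit or range.

ROBOT

A 6-joint arm with a two-finger parallel gripper is mounted at the origin on the work surface. World frame = base frame: x ahead of the robot, y to its left, z up, the work surface at z = 0. Lengths are in m, angles in rad, forces in N, time in s.
With the tool pointing down it reaches from about 0.3 to 0.775 m from the base axis. Payload 14.6 kg.
Tool frame: the origin (TCP) lies midway between the tips of the shut fingers; the grasp point (between the pads) lies 19 mm behind it (ctrl.pinch_z is the distance from the TCP to the grasp point, in m); z points along the fingers, y is the line along which they close (so a half turn about z gives the same grasp; the last joint's range is limited). The gripper opens to 94 mm and grips with 3 to 60 N. Pads are 16 mm wide; open, the fingers measure 119 mm over their backs; the gripper's body (75 mm by 177 mm) begins 78 mm behind the grasp point.
Start: joints at [-1.337, 0.3, 1.521, -0, 1.321, -0.067], TCP at [0.163, -0.525, 0.205] pointing down, gripper open.
Joint ranges: [-3.03, 3.03], [-0.79, 2.21], [0.23, 2.52], [-1.04, 4.18], [0, 3.07], [-2.55, 2.55]. Speed limits (rad/s): [2.22, 2.22, 2.57, 3.14, 3.14, 3.14].

INTERFACE

Orientations are given as [roll, pitch, yaw] about the fixed x, y, z axes, in that order (R = Rz(yaw) Ry(pitch) Rx(roll)).
In Python, from station import ctrl gives the robot as it stands.
- The arm moves only by the tool jog_arm, never from a script. Its argument "motion" is a list of rows, each a list of 7 numbers: the shift along the tool's x, y, z in m, then the turn, a rotation vector about the tool's x, y, z in rad, then the opening, from -1 (shut) to 1 (fully open). In form: [[tx, ty, tz, rx, ry, rz, gripper], ...]. A call has 1 to 5 rows; each row shifts and turns the commanded pose from where the row before left it, along the tool's axes as they then stand; what a row does not reach is not made up. A row lasts 1/10 s, in which the tool goes at most 50 mm and 8.59 degrees, less where a joint would pass 70% of its speed; a pose out of reach is approached as far as the arm can. A call is refused whole if a number of a shift passes 0.05 or a number of a turn 0.15, either way. A call with a gripper value outside its range is refused whole. The fingers move at their own pace and stop on an object; "squeeze" is the grip in N (left out, the last holds). Time passes only in rows, so rows that do not move let the fingers close. It gives the time, the measured TCP pose, the force, the opening and the grip force at its end, in the units of the state.
- ctrl.get_obs(): the state, without advancing time (a new reading comes with each control period).
- ctrl.camera(name): name is "scene" or "side" or "wrist"; returns the picture (400x640x3 uint8, red, green, blue); there is no depth.
- ctrl.camera_model(name): a dict with "intrinsics" (3x3 intrinsics, pixels), "rvec" (rotation vector, rad) and "tvec" (3), from world to camera coordinates, as OpenCV has them. Camera axes: x right, y down, z forward; pixel columns grow to the right and rows downward; lengths in m; the calibration is good to about 2 mm. A picture is of the moment at which its call begins: read the wrist's pose just before it. camera_model takes no time and is no camera call; for the wrist camera it gives the pose at the moment of the call.
- ctrl.hand_in(): hands the job in; it is judged then, once.
The state is a dict: "time_s": time; "qpos": joint angles; "joint_vel": joint speeds; "tau": joint torques, N m; "ee_pos": TCP position; "eef_rot": TCP orientation; "force": force on the tool from outside, world axes, zero at the start; "moment": the same for the moment, N m; "grip_width": finger opening in m; "grip_force": force on a finger pad.
Only numpy, scipy, OpenCV 4.12 (cv2) and the standard library are available. Lean on these libraries where they do the work, as an engineer would, in place of code of your own. Each camera call takes 0.05 s, during which the arm holds its last target. There are 200 camera calls.

## Working session

There is one attempt and no reset: what is moved stays moved. The work goes in short steps, Python scripts to look and compute and a tool call to move; the robot and the scene stay as the last step left them, time stands still between calls to the robot, and variables do not carry over. Pictures are saved under pics/ and viewed, at most 10 in all, crops included, and the job is handed in when it is done.

Besides the shell and the picture viewer there is one more tool, called after "Request:" as name([rows], argument=value, ...), one row to a line, values as JSON. jog_arm: Moves the arm, as the interface text tells. Its arguments: {"type":"object","properties":{"motion":{"type":"array"},"squeeze":{"type":"number"}},"required":["motion"]}

```bash
mkdir -p pics; ls; python3 - <<'E'
from station import ctrl
import cv2
o=ctrl.get_obs(); print(o, ctrl.pinch_z)
for n in("scene","side"):
    m=ctrl.camera_model(n); print(n,m)
    cv2.imwrite(f"pics/{n}0.png",cv2.cvtColor(ctrl.camera(n),cv2.COLOR_RGB2BGR))
E
```

```text
pics
{'time_s': 0.0, 'qpos': array([-1.33660329e+00,  3.00498893e-01,  1.52158580e+00, -2.15524984e-07,
        1.32069039e+00, -6.66095281e-02]), 'joint_vel': array([ 0.00086679, -0.0003081 , -0.00065694, -0.00080373, -0.00098735,
       -0.00098459]), 'tau': array([-3.70572365e-03, -5.31805873e+01, -3.52741420e+01,  7.05567375e-02,
        2.43495789e-02, -4.50282175e-05]), 'ee_pos': array([ 0.16288872, -0.52505049,  0.20486909]), 'eef_rot': array([-3.14041283e+00, -7.84946488e-05,  3.00802573e-01]), 'force': array([0.25087925, 0.28232335, 0.74769198]), 'moment': array([-0.06981447, -0.0060124 , -0.00117215]), 'grip_force': 0.0, 'grip_width': 0.0936717480938187} 0.0188
scene {'intrinsics': array([[479.34665081,   0.        , 319.31572847],
       [  0.        , 479.34665081, 198.49562689],
       [  0.        ,   0.        ,   1.        ]]), 'rvec': array([ 0.74506633,  2.64316436, -1.05821526]), 'tvec': array([ 0.41593194, -0.11629846,  1.34975479])}
side {'intrinsics': array([[430.54661387,   0.        , 324.63915891],
       [  0.        , 430.54661387, 196.88754857],
       [  0.        ,   0.        ,   1.        ]]), 'rvec': array([ 0.07829574, -2.88424545,  1.21573835]), 'tvec': array([0.51835811, 0.08507738, 0.9737977 ])}
```

View pics/scene0.png

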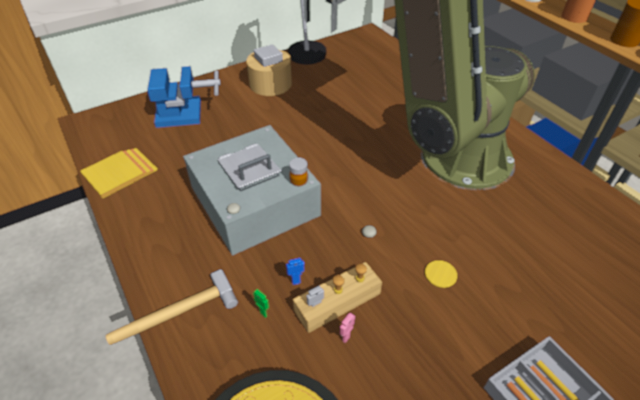

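View pics/side0.png

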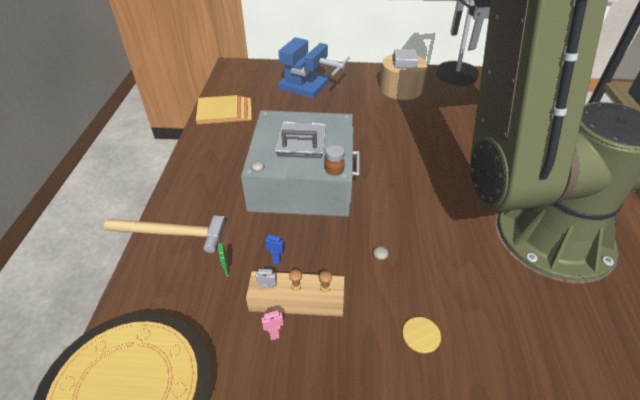

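```bash
python3 - <<'E'
import cv2,numpy as np
a=cv2.imread("pics/scene0.png")[120:335,180:390]; b=cv2.imread("pics/side0.png")[105:320,240:400]
def up(i,s,x0,y0):
    i=cv2.resize(i,None,fx=s,fy=s,interpolation=cv2.INTER_CUBIC)
    for k in range(0,i.shape[1],int(20*s)): cv2.putText(i,str(x0+int(k/s)),(k,8),0,.3,(0,0,255),1); cv2.line(i,(k,0),(k,i.shape[0]),(0,0,255) if 0 else (90,90,90),1) if 0 else cv2.line(i,(k,8),(k,14),(0,0,255),1)
    for k in range(0,i.shape[0],int(20*s)): cv2.putText(i,str(y0+int(k/s)),(0,k+4),0,.3,(0,0,255),1)
    return i
A=up(a,2.5,180,120); A=cv2.resize(A,(425,435)) if 0 else A
B=up(b,2.5,240,105)
A=A[:, :]; c=np.hstack([A[:, :525],B[:, :]]); print(c.shape)
c=cv2.resize(c,(800,int(c.shape[0]*800/c.shape[1])),interpolation=cv2.INTER_AREA); cv2.imwrite("pics/c0.png",c); print(c.shape)
E
```

```text
(538, 925, 3)
(465, 800, 3)
```

View pics/c0.png

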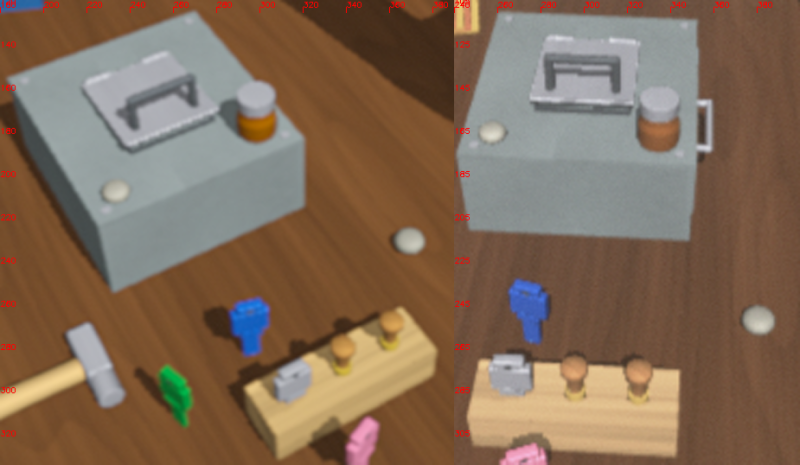

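```bash
cat > h.py <<'E'
import numpy as np,cv2
from scipy.optimize import least_squares
from station import ctrl
def proj(n,P):
    m=ctrl.camera_model(n); return cv2.projectPoints(np.array(P,float).reshape(-1,3),m["rvec"],m["tvec"],m["intrinsics"],None)[0].reshape(-1,2)
def Rz(a): return np.array([[np.cos(a),-np.sin(a),0],[np.sin(a),np.cos(a),0],[0,0,1]])
def A(u,v): return (180+u/2.162,120+v/2.162)
def B(u,v): return (240+(u-454)/2.162,105+v/2.162)
def fit(ptsA,ptsB,x0):
    la=[p[0] for p in ptsA]; lb=[p[0] for p in ptsB]
    ua=np.array([A(*p[1]) for p in ptsA]); ub=np.array([B(*p[1]) for p in ptsB])
    def f(s):
        T=lambda L:(Rz(s[2])@np.array(L).T).T+[s[0],s[1],0]
        return np.r_[(proj("scene",T(la))-ua).ravel(),(proj("side",T(lb))-ub).ravel()]
    r=least_squares(f,x0,loss="soft_l1"); return r.x,f(r.x)
E
python3 - <<'E'
from h import *
X,Y,H=.12,.13,.11
b,r=fit([((-X,-Y,H),(195,12)),((X,-Y,H),(8,80)),((-X,Y,H),(304,138)),((X,Y,0),(113,290)),((-X,Y,0),(304,208)),((X,Y,H),(100,238))],
 [((X,-Y,H),(484,14)),((-X,-Y,H),(697,20)),((X,Y,H),(457,153)),((-X,Y,H),(694,160)),((X,Y,0),(468,228)),((-X,Y,0),(689,240))],[.5,0,0])
print("box",b,r.round(1))
X,Y,H=.09,.03,.045
t,r=fit([((-X,-Y,H),(405,308)),((X,-Y,H),(246,388)),((-X,Y,H),(437,348)),((X,Y,0),(279,455))],
 [((X,-Y,H),(478,360)),((-X,-Y,H),(680,370)),((X,Y,H),(470,405)),((-X,Y,H),(679,412)),((X,Y,0),(475,445)),((-X,Y,0),(676,455))],[.5,.3,0])
print("block",t,r.round(1))
# key top centre
k=Rz(t[2])@[.055,0,.045+.046]+[t[0],t[1],0]
print(k,proj("scene",k),A(294,366),proj("side",k),B(511,357))
# cover angle
def f(a):
    a=a[0];c,s=np.cos(a),np.sin(a)
    out=[]
    for n,F,uv in(("scene",A,[(130,102),(195,80),(133,148),(217,112)]),("side",B,[(548,59),(618,60),(530,103),(635,103)])):
        L=[(.035,.105,.04),(-.035,.105,.04),(.055,.125,-.001),(-.055,.125,-.001)]
        P=[Rz(b[2])@[x,-.065+y*c-z*s,.118+y*s+z*c]+[b[0],b[1],0] for x,y,z in L]
        out.append(proj(n,P)-np.array([F(*q) for q in uv]))
    return np.vstack(out).ravel()
r=least_squares(f,[.05]);print("cover",r.x,r.fun.round(1))
E
```

```text
box [ 0.5845988  -0.16020127 -0.00198953] [-0.4 -0.3 -0.1 -0.5  0.1  0.   0.5  1.2  0.1 -1.1 -0.3 -5.5  5.9 -0.9
 -0.7 -0.3 -0.6  0.8 -0.2  2.2  0.2  1.  -0.3 -0. ]
block [ 0.56226392  0.20059986 -0.00414969] [-1.4 -1.2  0.2 -1.   0.2  0.1  0.1  1.6  1.2 -0.7  0.1 -0.6 -0.7  5.1
 -0.1  7.  -0.3 -0.5  0.3 -0.1]
[0.61726345 0.20037163 0.091     ] [[315.91895598 289.15823183]] (315.9851988899168, 289.2876965772433) [[265.79888457 270.25398389]] (266.3644773358002, 270.1248843663275)
cover [0.06699504] [ 0.5 -0.1 -1.9 -0.7 -2.6  0.3  1.2 -0.4 -0.2 -0.  -1.4  0.7 -0.9 -0.5
 -1.   1.4]
```

Request:
jog_arm([
  [0,0,-0.015,0,0,0.15,1],
  [0,0,-0.015,0,0,0.15,1],
  [0.035,-0.0335,0,0,0,0,1],
  [0.035,-0.0335,0,0,0,0,1],
  [0.035,-0.0335,0,0,0,0,1],
], squeeze=20)

```text
time_s: 0.6
ee_pos: [0.2686, -0.4233, 0.2352]
eef_rot: [-3.141, 0.0, -0.0]
force: [1.4, -1.2, 0.5]
grip_width: 0.0942
grip_force: 0.0
```

Request:
jog_arm([
  [0.035,-0.0335,0,0,0,0,1],
  [0.035,-0.0335,0,0,0,0,1],
  [0.035,-0.0335,0,0,0,0,1],
  [0.035,-0.0335,0,0,0,0,1],
  [0.035,-0.0335,0,0,0,0,1],
])

```text
time_s: 1.1
ee_pos: [0.4438, -0.2554, 0.2354]
eef_rot: [-3.142, 0.0, 0.001]
force: [-0.4, -1.1, 0.1]
grip_width: 0.0938
grip_force: 0.0
```

Request:
jog_arm([
  [0.035,-0.0335,0,0,0,0,1],
  [0.035,-0.0335,0,0,0,0,1],
  [0.035,-0.0335,0,0,0,0,1],
  [0.035,-0.0335,0,0,0,0,1],
  [0,0,0,0,0,0,1],
])

```text
time_s: 1.6
ee_pos: [0.585, -0.119, 0.2342]
eef_rot: [-3.141, 0.001, 0.005]
force: [-0.6, -0.1, -0.9]
grip_width: 0.0939
grip_force: 0.0
```

Request:
jog_arm([
  [0,0.004,0.04,0,0,0,1],
  [0,0,0.035,0,0,0,0.2],
  [0,0,0.013,0,0,0,-0.4],
  [0,0,0,0,0,0,-1],
  [0,0,0,0,0,0,-1],
])

```text
time_s: 2.1
ee_pos: [0.5831, -0.1274, 0.1491]
eef_rot: [3.141, -0.002, 0.0]
force: [-0.6, 0.1, 0.4]
grip_width: 0.0652
grip_force: 0.0
```

Request:
jog_arm([
  [0,0,0,0,0,0,-1],
  [0,0,0,0,0,0,-1],
  [0,0,0,0,0,0,-1],
  [0,0,0,0,0,0,-1],
])

```text
time_s: 2.5
ee_pos: [0.5828, -0.127, 0.1479]
eef_rot: [3.141, -0.001, 0.001]
force: [-0.2, 0.7, 0.2]
grip_width: 0.0335
grip_force: 0.0
```

```bash
python3 - <<'E'
from h import *
o=ctrl.get_obs(); print({k:np.round(v,3) for k,v in o.items()})
cv2.imwrite("pics/w1.png",cv2.cvtColor(ctrl.camera("side")[80:240,220:420],cv2.COLOR_RGB2BGR).repeat(3,0).repeat(3,1))
E
```

```text
{'time_s': np.float64(2.5), 'qpos': array([-0.276,  0.452,  1.45 ,  0.   ,  1.239,  1.294]), 'joint_vel': array([-0.001,  0.005,  0.003, -0.   , -0.002,  0.001]), 'tau': array([-1.5000e-02, -6.0866e+01, -3.4362e+01,  3.4000e-02, -6.2000e-02,
       -0.0000e+00]), 'ee_pos': array([ 0.583, -0.127,  0.148]), 'eef_rot': array([ 3.141e+00, -1.000e-03,  1.000e-03]), 'force': array([-0.168,  0.683,  0.237]), 'moment': array([ 0.074, -0.007, -0.011]), 'grip_force': np.float64(0.0), 'grip_width': np.float64(0.034)}
```

View pics/w1.png

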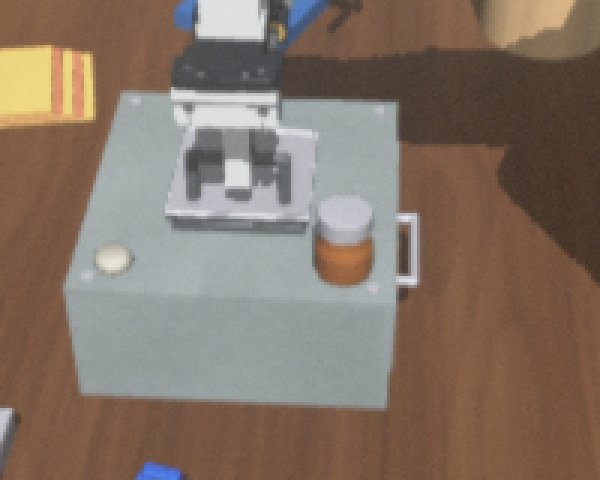

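The picture shows the fingers straddling the bar (around pixel 240,165 of the crop), with the jar and pebble clear of them.

Request:
jog_arm([
  [0,0,0,0,0,0,-1],
  [0,0,0,0,0,0,-1],
  [0,0,0,0,0,0,-1],
  [0,0,0,0,0,0,-1],
  [0,0,0,0,0,0,-1],
])

```text
time_s: 3.05
ee_pos: [0.5827, -0.124, 0.1478]
eef_rot: [-3.137, 0.0, 0.002]
force: [-1.5, 19.6, 6.2]
grip_width: 0.0094
grip_force: 20.0
```

```bash
python3 - <<'E'
from h import *
# world path of TCP: tilt tool with cover partly. rows in tool axes
b0=.364+.067; r=.1124; N=20
o=ctrl.get_obs();print(o["ee_pos"],o["grip_width"],o["grip_force"],o["force"])
h=np.array([-.225,.118])
g0=h+r*np.array([np.cos(b0),np.sin(b0)]); print("bar",g0)
def pose(i):
    f=i/N; b=b0+f*(1.88-.067); t=.3*f   # tilt about world +x
    g=h+r*np.array([np.cos(b),np.sin(b)])
    zt=np.array([np.sin(t),-np.cos(t)]); yt=np.array([-np.cos(t),-np.sin(t)])
    return g+.0188*zt,yt,zt
for i in range(N):
    p,yt,zt=pose(i);q=pose(i+1)[0]-p
    print(i,(q@yt).round(4),(q@zt).round(4))
print(pose(0),pose(N))
E
```

```text
[ 0.58271898 -0.12404467  0.14782159] 0.009353626381602621 19.990208745002747 [-1.45124542 19.55065314  6.16684814]
bar [-0.12287916  0.16495842]
0 0.0044 -0.0091
1 0.0051 -0.0087
2 0.0057 -0.0082
3 0.0063 -0.0078
4 0.0069 -0.0073
5 0.0074 -0.0067
6 0.0079 -0.0061
7 0.0083 -0.0055
8 0.0087 -0.0048
9 0.009 -0.0041
10 0.0093 -0.0034
11 0.0096 -0.0026
12 0.0097 -0.0019
13 0.0098 -0.0011
14 0.0099 -0.0004
15 0.0099 0.0004
16 0.0098 0.0012
17 0.0097 0.0019
18 0.0095 0.0027
19 0.0093 0.0034
(array([-0.12287916,  0.14615842]), array([-1., -0.]), array([ 0., -1.])) (array([-0.28952493,  0.18791716]), array([-0.95533649, -0.29552021]), array([ 0.29552021, -0.95533649]))
```

Request:
jog_arm([
  [0,0.0015,-0.009,0.015,0,0,-1],
  [0,0.005,-0.0087,0.015,0,0,-1],
  [0,0.0057,-0.0082,0.015,0,0,-1],
  [0,0.0063,-0.0078,0.015,0,0,-1],
  [0,0.0069,-0.0073,0.015,0,0,-1],
])

```text
time_s: 3.55
ee_pos: [0.5825, -0.1532, 0.1886]
eef_rot: [-3.064, 0.0, 0.001]
force: [-2.5, 7.4, 2.9]
grip_width: 0.0096
grip_force: 20.0
```

Request:
jog_arm([
  [0,0.0074,-0.0067,0.015,0,0,-1],
  [0,0.0079,-0.0061,0.015,0,0,-1],
  [0,0.0083,-0.0055,0.015,0,0,-1],
  [0,0.0087,-0.0048,0.015,0,0,-1],
  [0,0.009,-0.0041,0.015,0,0,-1],
])

```text
time_s: 4.05
ee_pos: [0.5827, -0.1975, 0.212]
eef_rot: [-2.99, -0.001, 0.001]
force: [-1.3, 4.7, 3.3]
grip_width: 0.0089
grip_force: 20.0
```

Request:
jog_arm([
  [0,0.0093,-0.0034,0.015,0,0,-1],
  [0,0.0096,-0.0026,0.015,0,0,-1],
  [0,0.0097,-0.0019,0.015,0,0,-1],
  [0,0.0098,-0.0011,0.015,0,0,-1],
  [0,0.0099,-0.0004,0.015,0,0,-1],
])

```text
time_s: 4.55
ee_pos: [0.5826, -0.2473, 0.2114]
eef_rot: [-2.916, -0.001, 0.001]
force: [-2.5, 3.3, 2.7]
grip_width: 0.0096
grip_force: 20.0
```

Request:
jog_arm([
  [0,0.0099,0.0004,0.015,0,0,-1],
  [0,0.0098,0.0012,0.015,0,0,-1],
  [0,0.0097,0.0019,0.015,0,0,-1],
  [0,0.0095,0.0027,0.015,0,0,-1],
  [0,0.009,0.0034,0.015,0,0,-1],
])

```text
time_s: 5.05
ee_pos: [0.5826, -0.291, 0.1887]
eef_rot: [-2.84, 0.0, 0.001]
force: [-3.2, 1.9, 3.1]
grip_width: 0.0091
grip_force: 20.0
```

```bash
python3 - <<'E'
from h import *
o=ctrl.get_obs(); p=o["ee_pos"]
t=o["eef_rot"][0]+np.pi
g=np.array([p[1],p[2]])-.0188*np.array([np.sin(t),-np.cos(t)])-[-.225,.118]
print(p,g,np.hypot(*g),np.arctan2(g[1],g[0])-.364,o["force"],o["qpos"].round(2))
cv2.imwrite("pics/w2.png",cv2.cvtColor(ctrl.camera("side")[60:240,200:420],cv2.COLOR_RGB2BGR).repeat(3,0).repeat(3,1))
E
```

```text
[ 0.58260666 -0.29096892  0.18874914] [-0.07154842  0.08870211] 0.11396157561594318 1.8855575726791414 [-3.1845049   1.87792667  3.06391065] [-0.62  0.65  1.09  0.24  1.59  0.93]
```

View pics/w2.png

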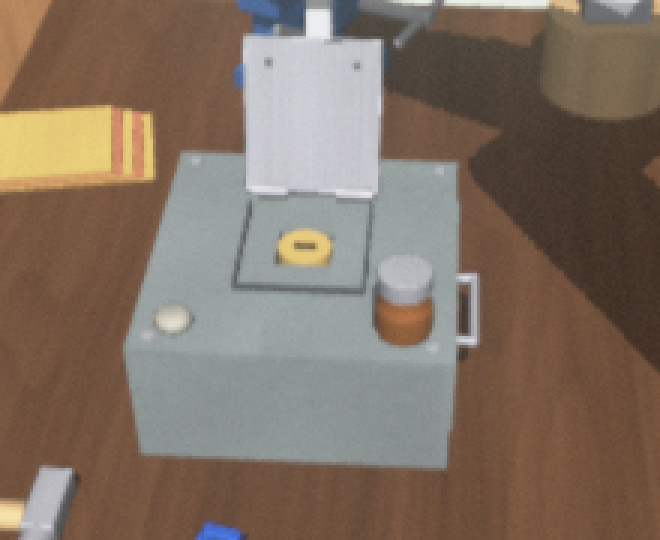

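The picture shows the cover standing open at about 1.88 rad. The brass lock is exposed at side-view pixel ≈(302,142), with the keyhole along x.

Request:
jog_arm([
  [0,0,0,0,0,0,-0.4],
  [0,0,0,0,0,0,-0.4],
  [0,0,0,0,0,0,-0.4],
  [0,0,-0.03,0,0,0,-0.4],
  [0,0,-0.05,0,0,0,-0.4],
])

```text
time_s: 5.6
ee_pos: [0.5824, -0.3127, 0.2643]
eef_rot: [-2.838, 0.004, 0.002]
force: [0.7, 0.2, 0.0]
grip_width: 0.0283
grip_force: 0.0
```

Request:
jog_arm([
  [0,0,-0.03,0,0,0,-0.4],
  [0,0,0,-0.15,0,0,-0.4],
  [0,0,0,-0.15,0,0,-0.4],
])

```text
time_s: 5.9
ee_pos: [0.583, -0.324, 0.2956]
eef_rot: [3.135, -0.002, 0.0]
force: [1.2, -0.2, -0.8]
grip_width: 0.0278
grip_force: 0.0
```

```bash
python3 - <<'E'
from h import *
o=ctrl.get_obs(); p=o["ee_pos"]; print(p,o["eef_rot"],o["force"])
d=(np.array([.617,.2004])-p[:2])/21; print(d)
for i in range(21):
    s=.1496*i
    print(np.round([np.cos(s)*d[0]+np.sin(s)*d[1], np.sin(s)*d[0]-np.cos(s)*d[1]],3).tolist())
# lock by triangulation
def tri(us,ud):
    f=lambda P:np.r_[(proj("scene",P)-us).ravel(),(proj("side",P)-ud).ravel()]
im=ctrl.camera("side")
l=[.5846,-.1602,.112]
def yel(im,c):
    h=cv2.cvtColor(im,cv2.COLOR_RGB2HSV);m=cv2.inRange(h,(15,110,80),(35,255,255))
    mm=np.zeros_like(m);x,y=map(int,c);mm[y-14:y+15,x-16:x+17]=m[y-14:y+15,x-16:x+17]
    return mm
for n in("scene","side"):
    im=ctrl.camera(n);c=proj(n,l)[0];mm=yel(im,c);ys,xs=np.nonzero(mm)
    a=np.linspace(0,6.3,60)
    rim=proj(n,[[l[0]+.0215*np.cos(t),l[1]+.0215*np.sin(t),l[2]] for t in a])
    print(n,c,"rim bbox",rim.min(0),rim.max(0),"yel bbox",xs.min(),ys.min(),xs.max()+1,ys.max()+1,len(xs))
E
```

```text
[ 0.58296197 -0.32401856  0.29560041] [ 3.13467103e+00 -2.30799675e-03  1.67044599e-04] [ 1.19204713 -0.19392426 -0.82562019]
[0.00162086 0.02497231]
[0.002, -0.025]
[0.005, -0.024]
[0.009, -0.023]
[0.012, -0.022]
[0.015, -0.02]
[0.018, -0.017]
[0.021, -0.014]
[0.022, -0.011]
[0.024, -0.008]
[0.025, -0.004]
[0.025, -0.0]
[0.025, 0.003]
[0.024, 0.007]
[0.023, 0.011]
[0.021, 0.014]
[0.019, 0.017]
[0.016, 0.019]
[0.013, 0.022]
[0.009, 0.023]
[0.006, 0.024]
[0.002, 0.025]
scene [250.02845118 169.16960892] rim bbox [241.04855018 163.15562007] [258.98874571 175.332784  ] yel bbox 241 163 260 177 186
side [301.01739768 141.85769972] rim bbox [291.9883873  136.47049963] [310.03256339 147.40822749] yel bbox 293 138 310 148 137
```

Request:
jog_arm([
  [0,-0.008,0,0,0,-0.1496,0],
  [0.001,-0.008,0,0,0,-0.1496,0],
  [0.002,-0.007,0,0,0,-0.1496,0],
  [0.003,-0.007,0,0,0,-0.1496,0],
  [0.004,-0.006,0,0,0,-0.1496,0],
])

```text
time_s: 6.55
ee_pos: [0.5818, -0.2846, 0.294]
eef_rot: [-3.139, -0.002, 0.754]
force: [-0.7, 0.4, -0.3]
grip_width: 0.0465
grip_force: 0.0
```

Request:
jog_arm([
  [0.005,-0.006,0,0,0,-0.1496,0],
  [0.006,-0.005,0,0,0,-0.1496,0],
  [0.007,-0.004,0,0,0,-0.1496,0],
  [0.007,-0.003,0,0,0,-0.1496,0],
  [0.008,-0.002,0,0,0,-0.1496,0],
])

```text
time_s: 7.05
ee_pos: [0.5809, -0.2452, 0.2941]
eef_rot: [-3.14, -0.003, 1.502]
force: [-0.9, -0.9, 0.1]
grip_width: 0.0469
grip_force: 0.0
```

Request:
jog_arm([
  [0.008,0,0,0,0,-0.1496,0.2],
  [0.008,0.001,0,0,0,-0.1496,0.2],
  [0.008,0.002,0,0,0,-0.1496,0.2],
  [0.007,0.003,0,0,0,-0.1496,0.2],
  [0.007,0.004,0,0,0,-0.1496,0.2],
])

```text
time_s: 7.55
ee_pos: [0.5823, -0.2052, 0.2941]
eef_rot: [3.141, -0.003, 2.25]
force: [0.2, -0.3, 0.2]
grip_width: 0.056
grip_force: 0.0
```

Request:
jog_arm([
  [0.006,0.005,0,0,0,-0.1496,0.2],
  [0.005,0.006,0,0,0,-0.1496,0.2],
  [0.004,0.007,0.01,0,0,-0.1496,0.2],
  [0.003,0.007,0.01,0,0,-0.1496,0.2],
  [0.002,0.008,0.01,0,0,-0.1496,0.2],
])

```text
time_s: 8.05
ee_pos: [0.5843, -0.1657, 0.2638]
eef_rot: [3.139, -0.002, 2.998]
force: [-0.0, -0.9, -0.7]
grip_width: 0.0565
grip_force: 0.0
```

Request:
jog_arm([
  [0.001,0.008,0.003,0,0,-0.1496,0.2],
  [0,0,0,0,0,0,0.2],
])

```text
time_s: 8.25
ee_pos: [0.5844, -0.1572, 0.2607]
eef_rot: [3.139, -0.002, -3.139]
force: [-0.3, 0.2, 0.3]
grip_width: 0.0561
grip_force: 0.0
```

```bash
python3 - <<'E'
from h import *
o=ctrl.get_obs();print(o["ee_pos"],o["eef_rot"],o["qpos"].round(2));m=ctrl.camera_model("wrist");im=ctrl.camera("wrist")
R=cv2.Rodrigues(m["rvec"])[0];print(m["intrinsics"],-R.T@m["tvec"],R.round(2).tolist());np.savez("wl.npz",im=im,r=m["rvec"],t=m["tvec"],K=m["intrinsics"],p=o["ee_pos"],e=o["eef_rot"])
cv2.imwrite("pics/wl.png",im[:,:,::-1])
E
```

```text
[ 0.58443699 -0.15716565  0.26072219] [ 3.13880317e+00 -1.93015371e-03 -3.13851782e+00] [-0.32  0.39  1.27  0.    1.48 -1.9 ]
[[311.68038422   0.         324.67374851]
 [  0.         311.68038422 198.07176424]
 [  0.           0.           1.        ]] [ 0.51451284 -0.15847857  0.44004639] [[-0.0, 1.0, 0.0], [0.97, 0.0, 0.24], [0.24, 0.0, -0.97]]
```

Request:
jog_arm([
  [-0.004,0.045,0.003,0,0,0,0.2],
  [-0.004,0.045,0.003,0,0,0,0.2],
  [-0.004,0.045,0.003,0,0,0,0.2],
  [-0.004,0.045,0.003,0,0,0,0.2],
  [-0.004,0.045,0.003,0,0,0,0.2],
])

```text
time_s: 8.8
ee_pos: [0.6046, 0.0686, 0.2468]
eef_rot: [3.141, -0.0, 3.136]
force: [0.4, 0.7, -0.2]
grip_width: 0.0565
grip_force: 0.0
```

Request:
jog_arm([
  [-0.004,0.045,0.003,0,0,0,0.2],
  [-0.004,0.045,0.003,0,0,0,0.2],
  [-0.005,0.0426,0,0,0,0,0.2],
  [0,0,0,0,0,0,0.2],
])

```text
time_s: 9.2
ee_pos: [0.6171, 0.2041, 0.24]
eef_rot: [3.14, -0.001, 3.141]
force: [-0.5, -1.1, 0.2]
grip_width: 0.056
grip_force: 0.0
```

```bash
python3 - <<'E'
from h import *
o=ctrl.get_obs();print(o["ee_pos"],o["eef_rot"],o["qpos"].round(2));m=ctrl.camera_model("wrist");im=ctrl.camera("wrist")
np.savez("wk.npz",im=im,r=m["rvec"],t=m["tvec"],K=m["intrinsics"],p=o["ee_pos"],e=o["eef_rot"])
a=np.load("wl.npz")["im"]
print(proj("wrist",[.6173,.2004,.091]))
for n in ("wl","wk"):
    d=np.load(n+".npz");P=[.5846,-.1602,.112] if n=="wl" else [.6173,.2004,.091]
    print(n,cv2.projectPoints(np.array([P]),d["r"],d["t"],d["K"],None)[0].ravel())
cv2.imwrite("pics/wlk.png",np.vstack([a[:,:],im[:,:]])[:,:,::-1][::1] if 0 else cv2.resize(np.vstack([a,im])[:,:,::-1],(480,600)))
E
```

```text
[0.61714786 0.20413574 0.24003064] [ 3.14020337e+00 -1.39418559e-03  3.14116425e+00] [ 0.26  0.51  1.15  0.    1.48 -1.31]
[[323.73187194 186.73997367]]
wl [321.87781005 187.06876199]
wk [321.40718856 186.92942267]
```

View pics/wlk.png

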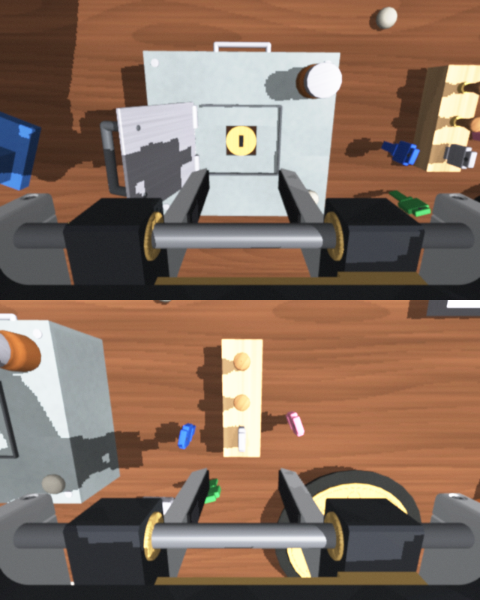

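```bash
python3 - <<'E'
from h import *
L=np.load("wl.npz");K=np.load("wk.npz")
def ray(d,u,z):
    R=cv2.Rodrigues(d["r"])[0];c=-R.T@d["t"];v=R.T@np.linalg.inv(d["K"])@[u[0],u[1],1];return c+v*(z-c[2])/v[2]
im=L["im"];h=cv2.cvtColor(im,cv2.COLOR_RGB2HSV)[165:212,297:347]
yel=cv2.inRange(h,(15,110,110),(35,255,255))
ys,xs=np.nonzero(yel);(cx,cy),(w,hh),_=cv2.minAreaRect(np.c_[xs,ys].astype(np.float32));print("disc",cx+297,cy+165,w,hh)
c=im[165:212,297:347].astype(float).sum(2);Y,X=np.mgrid[165:212,297:347]
m=(np.hypot(X-cx-297,Y-cy-165)<10);wt=np.clip(260-c,0,None)*m
u=((X*wt).sum()/wt.sum(),(Y*wt).sum()/wt.sum());print("slot",u,"world",ray(L,u,.112),"disc world",ray(L,(cx+297,cy+165),.112))
k=K["im"];a=cv2.resize(im[165:212,297:347],None,fx=8,fy=8,interpolation=cv2.INTER_CUBIC);b=cv2.resize(k[165:212,297:347],None,fx=8,fy=8,interpolation=cv2.INTER_CUBIC)
cv2.imwrite("pics/z.png",np.hstack([a,b])[:,:,::-1])
E
```

```text
disc 321.0 187.0 36.0 38.0
slot (np.float64(321.2400085034014), np.float64(187.54698129251702)) world [ 0.58512718 -0.16088597  0.112     ] disc world [ 0.58452629 -0.16114409  0.112     ]
```

View pics/z.png

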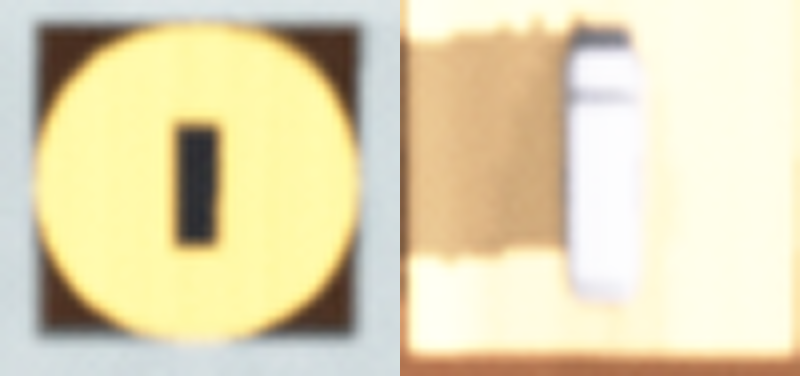

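```bash
python3 - <<'E'
from h import *
def ray(d,u,z):
    R=cv2.Rodrigues(d["r"])[0];c=-R.T@d["t"];v=R.T@np.linalg.inv(d["K"])@[u[0],u[1],1];return c+v*(z-c[2])/v[2]
L=np.load("wl.npz");K=np.load("wk.npz")
print(ray(L,(321.1,187.6),.112)); print(ray(K,(322.,188.),.091))
# same, with camera pose relative from ee pose to be free of timing: compare
for d in(L,K):
    R=cv2.Rodrigues(d["r"])[0];print(d["p"],d["e"],(-R.T@d["t"]-d["p"]),cv2.Rodrigues(R)[0].ravel())
E
```

```text
[ 0.5851858  -0.16103662  0.112     ]
[0.61847946 0.20103475 0.091     ]
[ 0.58443699 -0.15716565  0.26072219] [ 3.13880317e+00 -1.93015371e-03 -3.13851782e+00] [-0.06992415 -0.00131292  0.1793242 ] [-2.08996819 -2.09472291 -0.26225612]
[0.61714786 0.20413574 0.24003064] [ 3.14020337e+00 -1.39418559e-03  3.14116425e+00] [-0.07000875 -0.00081734  0.17928519] [-2.09234258 -2.09022593 -0.26080435]
```

Request:
jog_arm([
  [-0.0014,-0.003,0.045,0,0,0,0.1],
  [0,0,0.045,0,0,0,0.1],
  [0,0,0.045,0,0,0,0.0],
  [0,0,0.03,0,0,0,-0.1],
  [0,0,0.02,0,0,0,-0.3],
], squeeze=30)

```text
time_s: 9.75
ee_pos: [0.6182, 0.1951, 0.0531]
eef_rot: [-3.141, -0.003, 3.137]
force: [0.4, 0.4, 0.1]
grip_width: 0.0371
grip_force: 0.0
```

Request:
jog_arm([
  [0,0,0,0,0,0,-0.6],
  [0,0,0,0,0,0,-0.75],
  [0,0,0,0,0,0,-1],
  [0,0,0,0,0,0,-1],
  [0,0,0,0,0,0,-1],
])

```text
time_s: 10.25
ee_pos: [0.6194, 0.1996, 0.0572]
eef_rot: [3.137, 0.003, -3.141]
force: [3.1, 15.9, -4.2]
grip_width: 0.0103
grip_force: 29.8
```

Request:
jog_arm([
  [0,0,0,0,0,0,-1],
  [0,0,0,0,0,0,-1],
])

```text
time_s: 10.45
ee_pos: [0.6194, 0.1996, 0.0572]
eef_rot: [3.137, 0.004, -3.141]
force: [3.4, 16.1, -5.4]
grip_width: 0.0095
grip_force: 29.8
```

Request:
jog_arm([
  [0,0.0025,-0.002,0,0,0,-1],
  [0,0,-0.02,0,0,0,-1],
  [0,0,-0.035,0,0,0,-1],
  [0,0,-0.045,0,0,0,-1],
  [0,0,-0.05,0,0,0,-1],
], squeeze=40)

```text
time_s: 10.95
ee_pos: [0.6183, 0.1992, 0.2099]
eef_rot: [-3.141, -0.0, 3.142]
force: [0.0, 0.1, -0.6]
grip_width: 0.0099
grip_force: 40.0
```

Request:
jog_arm([
  [0,0,0,0,0,0,-1],
  [0,0,0,0,0,0,-1],
])

```text
time_s: 11.15
ee_pos: [0.619, 0.1995, 0.2096]
eef_rot: [3.141, 0.003, -3.141]
force: [0.2, -0.2, -1.3]
grip_width: 0.0096
grip_force: 40.0
```

```bash
python3 - <<'E'
from h import *
o=ctrl.get_obs();print(o["ee_pos"],o["eef_rot"],o["force"],o["moment"]);im=ctrl.camera("wrist");s=ctrl.camera("side")
a=cv2.resize(im[150:300,230:420],None,fx=3,fy=3,interpolation=cv2.INTER_CUBIC)
p=proj("side",o["ee_pos"])[0].astype(int);print(p)
b=cv2.resize(s[max(p[1]-75,0):p[1]+75,p[0]-35:p[0]+35],(210,450),interpolation=cv2.INTER_CUBIC)
cv2.imwrite("pics/g.png",np.hstack([a,b])[:,:,::-1])
E
```

```text
[0.61903015 0.19947284 0.20959882] [ 3.14078915  0.00330847 -3.1414494 ] [ 0.21469828 -0.15270657 -1.26802141] [-0.01897744 -0.10386827 -0.00485956]
[258 226]
```

View pics/g.png

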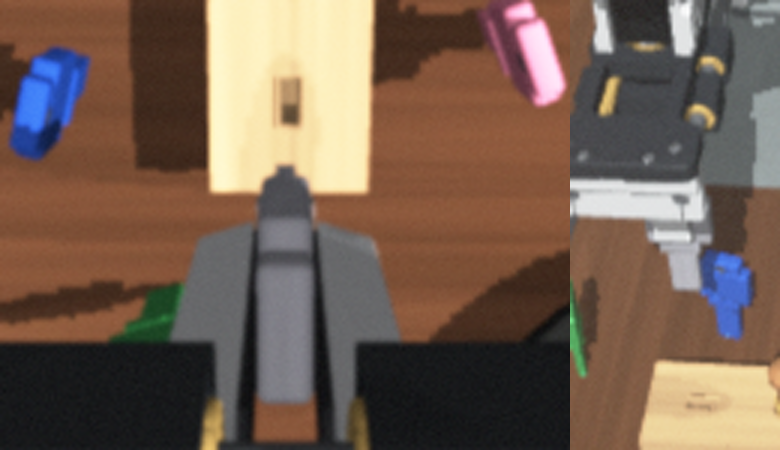

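The wrist view shows the key gripped straight between the pads, tip up near (285,170) in the crop, and the slot left empty at (288,102).

Request:
jog_arm([
  [0.004,-0.045,0,0,0,0,-1],
  [0.004,-0.045,0,0,0,0,-1],
  [0.004,-0.045,0,0,0,0,-1],
  [0.004,-0.045,0,0,0,0,-1],
  [0.004,-0.045,0,0,0,0,-1],
])

```text
time_s: 11.75
ee_pos: [0.5979, -0.0272, 0.2062]
eef_rot: [3.141, -0.002, -3.141]
force: [0.9, 0.3, -1.5]
grip_width: 0.0097
grip_force: 40.0
```

Request:
jog_arm([
  [0.004,-0.045,0,0,0,0,-1],
  [0.004,-0.045,0,0,0,0,-1],
  [0.005,-0.047,0,0,0,0,-1],
  [0,0,0.02,0,0,0,-1],
  [0,0,0.015,0,0,0,-1],
])

```text
time_s: 12.25
ee_pos: [0.5849, -0.1638, 0.1703]
eef_rot: [3.141, -0.002, 3.14]
force: [0.0, -0.4, -1.2]
grip_width: 0.0097
grip_force: 40.0
```

Request:
jog_arm([
  [0,0,0,0,0,0,-1],
  [0,0,0,0,0,0,-1],
])

```text
time_s: 12.45
ee_pos: [0.5858, -0.1623, 0.1722]
eef_rot: [3.141, -0.001, -3.141]
force: [0.3, -0.5, -0.2]
grip_width: 0.01
grip_force: 40.0
```

```bash
python3 - <<'E'
from h import *
o=ctrl.get_obs();print(o["ee_pos"],o["eef_rot"],o["force"],o["moment"]);im=ctrl.camera("wrist");s=ctrl.camera("side")
a=cv2.resize(im[150:300,230:420],None,fx=3,fy=3,interpolation=cv2.INTER_CUBIC)
b=cv2.resize(s[90:165,284:319],(210,450),interpolation=cv2.INTER_CUBIC)
cv2.imwrite("pics/g2.png",np.hstack([a,b])[:,:,::-1])
E
```

```text
[ 0.58575305 -0.16226408  0.17219181] [ 3.14119033e+00 -1.21604588e-03 -3.14065841e+00] [ 0.33088124 -0.50098882 -0.23917118] [ 0.05647392 -0.13250488 -0.02795277]
```

View pics/g2.png

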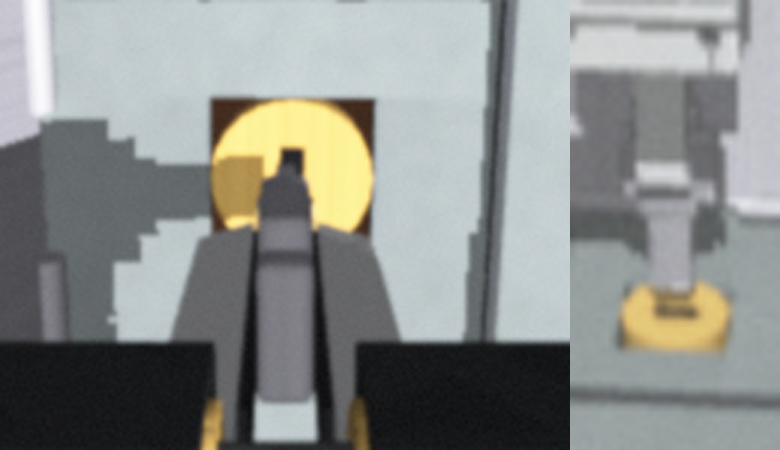

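```bash
python3 - <<'E'
from h import *
for z in(.124,.112):print(proj("side",[[.5858,-.1623,z],[.5838,-.1623,z]]))
def ray(m,u,z):
    R=cv2.Rodrigues(m["rvec"])[0];c=-R.T@m["tvec"];v=R.T@np.linalg.inv(m["intrinsics"])@[u[0],u[1],1];return c+v*(z-c[2])/v[2]
m=ctrl.camera_model("wrist")
px=lambda x,y:(230+(x+.5)/3-.5,150+(y+.5)/3-.5)
print("lock -x end",ray(m,px(291,148),.112),"disc",[ray(m,px(*q),.112) for q in((211,175),(374,175),(291,98))])
m["tvec"]=m["tvec"].copy()
R=cv2.Rodrigues(m["rvec"])[0]; d=np.array([.61903,.19947,.2096])-ctrl.get_obs()["ee_pos"]
m["tvec"]=m["tvec"]-R@d
print("block slot ends",ray(m,px(288,76),.045),ray(m,px(288,126),.045))
E
```

```text
[[300.44656201 137.22594538]
 [301.28803357 137.25793436]]
[[300.59523299 141.30606367]
 [301.42985734 141.33802365]]
lock -x end [ 0.57749929 -0.16114699  0.112     ] disc [array([ 0.5849667, -0.1825115,  0.112    ]), array([ 0.58493296, -0.13894286,  0.112     ]), array([ 0.56398589, -0.16118001,  0.112     ])]
block slot ends [0.60921671 0.2001365  0.045     ] [0.62831847 0.20016811 0.045     ]
```

Request:
jog_arm([
  [0,0.0006,0.006,0,0,0,-1],
  [0,0,0.003,0,0,0,-1],
  [0,0,0.001,0,0,0,-1],
  [0,0,0.001,0,0,0,-1],
  [0,0,0.001,0,0,0,-1],
])

```text
time_s: 13.05
ee_pos: [0.586, -0.1618, 0.1606]
eef_rot: [3.141, 0.0, -3.141]
force: [-0.8, 2.2, 0.5]
grip_width: 0.01
grip_force: 40.0
```

Request:
jog_arm([
  [0,0,0.001,0,0,0,-1],
  [0,0,0,0,0,0,-1],
])

```text
time_s: 13.25
ee_pos: [0.5859, -0.1616, 0.1595]
eef_rot: [3.141, 0.0, -3.141]
force: [0.1, 2.3, -0.6]
grip_width: 0.0102
grip_force: 40.0
```

Request:
jog_arm([
  [0,0.0003,0.003,0,0,0,-1],
  [0,0,0.003,0,0,0,-1],
  [0,0,0.002,0,0,0,-1],
  [0,0,0.001,0,0,0,-1],
  [0,0,0.001,0,0,0,-1],
])

```text
time_s: 13.75
ee_pos: [0.5859, -0.1615, 0.1494]
eef_rot: [3.142, -0.0, -3.141]
force: [-0.7, 0.9, 0.1]
grip_width: 0.0101
grip_force: 40.0
```

Request:
jog_arm([
  [0,0,0.001,0,0,0,-1],
  [0,0,0,0,0,0,-1],
])

```text
time_s: 13.95
ee_pos: [0.5859, -0.1615, 0.1486]
eef_rot: [-3.142, 0.0, -3.141]
force: [0.6, 0.7, 2.1]
grip_width: 0.0097
grip_force: 40.0
```

Request:
jog_arm([
  [0,0,0.0008,0,0,0,-1],
  [0,0,0,0,0,0.08,-1],
  [0,0,0,0,0,0.08,-1],
  [0,0,0,0,0,0.08,-1],
  [0,0,0,0,0,0,-1],
])

```text
time_s: 14.45
ee_pos: [0.5859, -0.1614, 0.1478]
eef_rot: [3.141, -0.0, 2.901]
force: [-0.7, 3.4, 0.9]
grip_width: 0.0099
grip_force: 40.0
```

Request:
jog_arm([
  [0,0,0.0008,0,0,0.04,-1],
  [0,0,0,0,0,0,-1],
  [0,0,0,0,0,0,-1],
])

```text
time_s: 14.75
ee_pos: [0.5859, -0.1614, 0.1469]
eef_rot: [3.141, -0.0, 2.865]
force: [-0.5, 3.1, 1.5]
grip_width: 0.0094
grip_force: 40.0
```

Request:
jog_arm([
  [0,0,0.0004,0,0,0.04,-1],
  [0,0,0,0,0,0,-1],
  [0,0,0,0,0,0,-1],
])

```text
time_s: 15.05
ee_pos: [0.5859, -0.1614, 0.1465]
eef_rot: [3.141, -0.0, 2.824]
force: [-0.8, 3.9, 1.2]
grip_width: 0.0095
grip_force: 40.0
```

Request:
jog_arm([
  [0,0,0.001,0,0,0,-1],
  [0,0,0.0005,0,0,0,-1],
  [0,0,0,0,0,0,-1],
])

```text
time_s: 15.35
ee_pos: [0.5859, -0.1615, 0.1449]
eef_rot: [3.142, -0.0, 2.823]
force: [-2.1, 3.9, 0.7]
grip_width: 0.0098
grip_force: 40.0
```

Request:
jog_arm([
  [0,0,0.001,0,0,0,-1],
  [0,0,0,0,0,0,-1],
])

```text
time_s: 15.55
ee_pos: [0.5859, -0.1615, 0.1439]
eef_rot: [3.142, -0.0, 2.823]
force: [-1.2, 3.2, 0.7]
grip_width: 0.0096
grip_force: 40.0
```

Request:
jog_arm([
  [0,0,0.001,0,0,0,-1],
  [0,0,0.001,0,0,0,-1],
  [0,0,0.001,0,0,0,-1],
  [0,0,0.001,0,0,0,-1],
  [0,0,0,0,0,0,-1],
])

```text
time_s: 16.05
ee_pos: [0.5859, -0.1615, 0.1399]
eef_rot: [3.142, -0.0, 2.823]
force: [-1.6, 3.5, 2.3]
grip_width: 0.0099
grip_force: 40.0
```

Request:
jog_arm([
  [0,0,0.001,0,0,0,-1],
  [0,0,0,0,0,0,-1],
])

```text
time_s: 16.25
ee_pos: [0.5859, -0.1615, 0.139]
eef_rot: [3.142, -0.0, 2.822]
force: [-1.8, 4.2, 2.8]
grip_width: 0.0097
grip_force: 40.0
```

Request:
jog_arm([
  [-0.0003,0.0004,0.0005,0,0,-0.08,-1],
  [0,0,0,0,0,-0.08,-1],
  [0,0,0,0,0,-0.08,-1],
  [0,0,0,0,0,-0.08,-1],
  [0,0,0,0,0,0,-1],
])

```text
time_s: 16.75
ee_pos: [0.5862, -0.1612, 0.1387]
eef_rot: [3.141, -0.0, -3.138]
force: [-4.1, 5.4, 4.1]
grip_width: 0.0097
grip_force: 40.0
```

Request:
jog_arm([
  [0,0,0.0003,0,0,-0.08,-1],
  [0,0,0,0,0,-0.08,-1],
  [0,0,0,0,0,-0.08,-1],
  [0,0,0,0,0,0,-1],
])

```text
time_s: 17.15
ee_pos: [0.5862, -0.161, 0.1385]
eef_rot: [3.141, -0.0, -2.898]
force: [-4.0, 6.1, 6.2]
grip_width: 0.0096
grip_force: 40.0
```

Request:
jog_arm([
  [0.0005,0.0003,0,0,0,-0.05,-1],
  [0,0,0,0,0,-0.05,-1],
  [0,0,0,0,0,0,-1],
])

```text
time_s: 17.45
ee_pos: [0.5859, -0.1607, 0.1384]
eef_rot: [3.141, 0.0, -2.799]
force: [-1.2, 7.0, 3.7]
grip_width: 0.0099
grip_force: 40.0
```

Request:
jog_arm([
  [0,0,0.0003,0,0,-0.05,-1],
  [0,0,0,0,0,-0.05,-1],
  [0,0,0,0,0,0,-1],
])

```text
time_s: 17.75
ee_pos: [0.5859, -0.1605, 0.1382]
eef_rot: [3.141, 0.001, -2.699]
force: [-1.9, 6.5, 4.1]
grip_width: 0.0095
grip_force: 40.0
```

Request:
jog_arm([
  [0,0.0005,0.0005,0,0,0,-1],
  [0,0,0.0005,0,0,0,-1],
  [0,0,0,0,0,0,-1],
])

```text
time_s: 18.05
ee_pos: [0.5857, -0.1604, 0.137]
eef_rot: [3.142, 0.001, -2.701]
force: [-0.9, 6.0, 2.8]
grip_width: 0.0097
grip_force: 40.0
```

Request:
jog_arm([
  [0,0,0.0005,0,0,-0.04,-1],
  [0,0,0,0,0,-0.04,-1],
  [0,0,0,0,0,0,-1],
])

```text
time_s: 18.35
ee_pos: [0.5857, -0.1604, 0.1367]
eef_rot: [3.142, 0.001, -2.619]
force: [-2.0, 6.3, 4.4]
grip_width: 0.0096
grip_force: 40.0
```

Request:
jog_arm([
  [0,0.0003,0.001,0,0,0,-1],
  [0,0,0.001,0,0,0,-1],
  [0,0,0.001,0,0,0,-1],
  [0,0,0,0,0,0,-1],
])

```text
time_s: 18.75
ee_pos: [0.5855, -0.1604, 0.1334]
eef_rot: [-3.141, 0.0, -2.621]
force: [0.7, 4.5, 3.0]
grip_width: 0.0099
grip_force: 40.0
```

Dropped through; continuing to the collar.

Request:
jog_arm([
  [0,0.0004,0.0015,0,0,0,-1],
  [0,0,0.0015,0,0,0,-1],
  [0,0,0.0015,0,0,0,-1],
  [0,0,0.001,0,0,0,-1],
  [0,0,0,0,0,0,-1],
])

```text
time_s: 19.25
ee_pos: [0.5852, -0.1603, 0.1277]
eef_rot: [-3.141, -0.0, -2.621]
force: [1.0, -0.3, 1.0]
grip_width: 0.0097
grip_force: 40.0
```

Request:
jog_arm([
  [0,0,0.001,0,0,0,-1],
  [0,0,0.001,0,0,0,-1],
  [0,0,0.001,0,0,0,-1],
  [0,0,0,0,0,0,-1],
])

```text
time_s: 19.65
ee_pos: [0.5853, -0.1602, 0.1249]
eef_rot: [-3.141, 0.0, -2.621]
force: [0.9, -1.8, 2.7]
grip_width: 0.0099
grip_force: 40.0
```

Request:
jog_arm([
  [0,-0.0002,0.001,0,0,0,-1],
  [0,0,0.0005,0,0,0,-1],
  [0,0,0,0,0,0,-1],
])

```text
time_s: 19.95
ee_pos: [0.5854, -0.1602, 0.124]
eef_rot: [-3.141, 0.0, -2.621]
force: [-1.5, 0.0, 7.9]
grip_width: 0.0097
grip_force: 40.0
```

Request:
jog_arm([
  [0,0,0.0005,0,0,0,-1],
  [0,0,0,0,0,0,-1],
])

```text
time_s: 20.15
ee_pos: [0.5854, -0.1603, 0.1239]
eef_rot: [-3.141, 0.0, -2.621]
force: [-3.1, -0.2, 12.2]
grip_width: 0.0098
grip_force: 40.0
```

Request:
jog_arm([
  [0,0,-0.0004,0,0,0.1,-1],
  [0,0,0,0,0,0.12,-1],
  [0,0,0,0,0,0.12,-1],
  [0,0,0,0,0,0.12,-1],
  [0,0,0,0,0,0.12,-1],
])

```text
time_s: 20.65
ee_pos: [0.5855, -0.1605, 0.124]
eef_rot: [-3.141, 0.001, 3.078]
force: [-0.9, -2.4, 7.6]
grip_width: 0.0098
grip_force: 40.0
```

Request:
jog_arm([
  [0,0,0,0,0,0.12,-1],
  [0,0,0,0,0,0.12,-1],
  [0,0,0,0,0,0.12,-1],
  [0,0,0,0,0,0.12,-1],
  [0,0,0,0,0,0,-1],
])

```text
time_s: 21.15
ee_pos: [0.5854, -0.1608, 0.124]
eef_rot: [-3.141, 0.001, 2.598]
force: [-2.2, -2.5, 8.7]
grip_width: 0.0097
grip_force: 40.0
```

```bash
python3 -c "
from station import ctrl
o=ctrl.get_obs();print(o['force'],o['moment'],o['eef_rot'])"
```

```text
[-2.18752876 -2.45086975  8.74764127] [-0.76383759  0.28942413  0.07233158] [-3.14090313e+00  1.06980052e-03  2.59807508e+00]
```

Request:
jog_arm([
  [0,-0.0003,0,0,0,0.12,-1],
  [0,0,0,0,0,0.12,-1],
  [0,0,0,0,0,0.12,-1],
  [0,0,0,0,0,0.12,-1],
  [0,0,0,0,0,0.12,-1],
])

```text
time_s: 21.65
ee_pos: [0.5851, -0.161, 0.1239]
eef_rot: [-3.141, 0.001, 1.998]
force: [-3.1, -3.8, 8.5]
grip_width: 0.01
grip_force: 40.0
```

Request:
jog_arm([
  [0,0,0,0,0,0.12,-1],
  [0,0,0,0,0,0.12,-1],
  [0,0,0,0,0,0.08,-1],
  [0,0,0,0,0,0,-1],
])

```text
time_s: 22.05
ee_pos: [0.585, -0.1611, 0.1239]
eef_rot: [-3.141, 0.001, 1.68]
force: [-3.7, -4.4, 9.5]
grip_width: 0.0096
grip_force: 40.0
```

```bash
python3 -c "
from station import ctrl
o=ctrl.get_obs();print(o['force'],o['moment'],o['eef_rot'])"
```

```text
[-3.65479165 -4.40513953  9.52946429] [-0.85078668  0.73017848  0.1413858 ] [-3.14129848e+00  1.09943677e-03  1.67953238e+00]
```

Request:
jog_arm([
  [-0.0004,-0.0004,0,0,0,0.05,-1],
  [0,0,0,0,0,0.05,-1],
  [0,0,0,0,0,0.04,-1],
  [0,0,0,0,0,0,-1],
], squeeze=55)

```text
time_s: 22.45
ee_pos: [0.5848, -0.1611, 0.1239]
eef_rot: [3.141, 0.001, 1.541]
force: [-2.1, -2.1, 8.6]
grip_width: 0.01
grip_force: 55.0
```

```bash
python3 -c "
from station import ctrl
o=ctrl.get_obs();print(o['force'],o['moment'],o['eef_rot'])"
```

```text
[-2.11335411 -2.06148626  8.59757241] [-0.40463646  0.4117024   0.19308794] [3.14126315e+00 6.20313366e-04 1.54125114e+00]
```

Request:
jog_arm([
  [0,0,0,0,0,0.04,-1],
  [0,0,0,0,0,0,-1],
])

```text
time_s: 22.65
ee_pos: [0.5848, -0.1611, 0.1239]
eef_rot: [3.141, 0.001, 1.501]
force: [-2.7, -1.8, 9.5]
grip_width: 0.0098
grip_force: 55.0
```

```bash
python3 -c "
from station import ctrl
o=ctrl.get_obs();print(o['force'],o['moment'],o['eef_rot'])"
```

```text
[-2.6761899  -1.83963078  9.49309294] [-0.44084525  0.42588567  0.18589866] [3.14127608e+00 6.16167868e-04 1.50134623e+00]
```

Request:
jog_arm([
  [0,0,0,0,0,0.04,-1],
  [0,0,0,0,0,0,-1],
])

```text
time_s: 22.85
ee_pos: [0.5848, -0.1611, 0.1239]
eef_rot: [3.141, 0.001, 1.461]
force: [-2.5, -1.2, 9.1]
grip_width: 0.0098
grip_force: 55.0
```

```bash
python3 -c "
from station import ctrl
o=ctrl.get_obs();print(o['force'],o['moment'],o['eef_rot'])"
```

```text
[-2.47993331 -1.1820775   9.14191108] [-0.40446034  0.45590434  0.17150848] [3.14129153e+00 5.65295999e-04 1.46134563e+00]
```

Request:
jog_arm([
  [0,0,0,0,0,0.03,-1],
  [0,0,0,0,0,0,-1],
])

```text
time_s: 23.05
ee_pos: [0.5848, -0.1611, 0.1239]
eef_rot: [3.141, 0.001, 1.432]
force: [-2.4, -2.3, 8.3]
grip_width: 0.0095
grip_force: 55.0
```

```bash
python3 -c "
from station import ctrl
o=ctrl.get_obs();print(o['force'],o['moment'],o['eef_rot'])"
```

```text
[-2.37551349 -2.34636021  8.30381416] [-0.44678149  0.52356552  0.20714698] [3.14133726e+00 5.50846420e-04 1.43166892e+00]
```

Request:
jog_arm([
  [0,0,0,0,0,0.03,-1],
  [0,0,0,0,0,0,-1],
])

```text
time_s: 23.25
ee_pos: [0.5847, -0.1612, 0.1239]
eef_rot: [3.141, 0.001, 1.402]
force: [-3.0, -3.0, 8.4]
grip_width: 0.0096
grip_force: 55.0
```

```bash
python3 -c "
from station import ctrl
o=ctrl.get_obs();print(o['force'],o['moment'],o['eef_rot'])"
```

```text
[-3.01171055 -2.9790176   8.39930666] [-0.40500533  0.504012    0.19800539] [3.14136994e+00 5.58651274e-04 1.40163442e+00]
```

Request:
jog_arm([
  [0,0,0,0,0,0.03,-1],
  [0,0,0,0,0,0,-1],
])

```text
time_s: 23.45
ee_pos: [0.5847, -0.1611, 0.1239]
eef_rot: [3.141, 0.001, 1.372]
force: [-3.1, -1.8, 8.9]
grip_width: 0.0096
grip_force: 55.0
```

```bash
python3 -c "
from station import ctrl
o=ctrl.get_obs();print(o['force'],o['moment'],o['eef_rot'])"
```

```text
[-3.13447159 -1.80158692  8.86626732] [-0.40098266  0.5666078   0.35841363] [3.14142821e+00 6.19650991e-04 1.37190092e+00]
```

Request:
jog_arm([
  [0,0,0,0,0,0.02,-1],
  [0,0,0,0,0,0,-1],
])

```text
time_s: 23.65
ee_pos: [0.5847, -0.1611, 0.124]
eef_rot: [3.141, 0.001, 1.352]
force: [-2.6, -1.7, 9.1]
grip_width: 0.0095
grip_force: 55.1
```

```bash
python3 - <<'E'
from h import *
o=ctrl.get_obs();print(o['ee_pos'],o['force'],o['moment'],o['eef_rot'])
s=ctrl.camera("side")
cv2.imwrite("pics/f.png",cv2.resize(s[60:210,220:400],None,fx=4,fy=4,interpolation=cv2.INTER_CUBIC)[:,:,::-1])
E
```

```text
[ 0.58474073 -0.16108506  0.12396121] [-2.59349737 -1.69725446  9.06492501] [-0.34840288  0.60043031  0.3738461 ] [3.14139170e+00 5.89214090e-04 1.35235331e+00]
```

View pics/f.png

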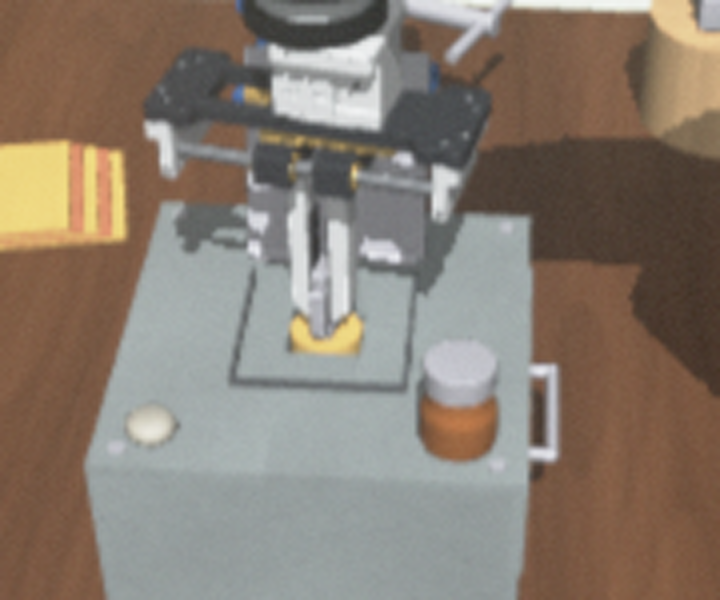

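The picture shows the key collar down on the brass face at ≈(325,340) and the bow turned a quarter. The cover is standing open behind it, and the jar and pebble haven't moved. The moment jumped from 0.20 to 0.36 N m, so the key is at the stop.

```bash
python3 -c "
from station import ctrl
print(ctrl.hand_in())"
```

```text
the job is handed in; nothing more can be done
None
```

I handed the job in at about 24 s: the cover stands open, and the key is fully home, turned clockwise to its stop and still held; the hand-in call returned no verdict.

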